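# Find the rocking pipe cap and press it home

## Task

Four capped pipe stubs stand on the shop counter and one of the red caps is not home: press with a fingertip on the rim of the caps, one after another, until you find the one that rocks, then press that cap in the middle until it is fully down. Finish while still pressing down on that cap with the fingertips, so that the sealant inside can grip. Do not lift or pull up any cap, and leave the bolt, the tin and the spare cap where they stand.

Things in the scene. Friction and masses are not known exactly. Their poses are not given: they have to be found in the camera images.
- cap_a: One of four identical round red plastic caps, 48 mm in diameter (53 mm lip at its foot), 30 mm tall, with a flat top, each closing an upright pipe stub. Origin: centre of the flat top; z up. As found all four are level and look alike, each top 85 mm above its fitting's origin; three are home and do not give, one (any of the four) is not.
- fit_a: The fixed steel fitting under cap_a: round 66 mm flange with a pipe stub. It is let into the counter by a varying 0 to 8 mm, so cap tops stand 77 to 85 mm above the counter as found. Origin: centre of its underside, at or up to 8 mm below the counter top; z up. It does not move.
- cap_b: Second of the four caps, same size, origin and possible behaviour as cap_a. Whichever cap is not home rocks: pressed near its rim (18 to 22 mm from its centre) with 1 to 4 N it tilts down on that side by up to 0.5 rad, the fingertip dropping 4 to 9 mm, and springs back level when let go; pressed harder at the rim it also creeps down askew.
- fit_b: The fixed steel fitting under cap_b: round 66 mm flange with a pipe stub. It is let into the counter by a varying 0 to 8 mm, so cap tops stand 77 to 85 mm above the counter as found. Origin: centre of its underside, at or up to 8 mm below the counter top; z up. It does not move.
- cap_c: Third of the four caps, same size, origin and possible behaviour as cap_a. Whichever cap is not home, when pressed at the middle (within about 6 mm of it) with some 6 to 10 N (15 N is plenty), slides straight down 8 mm against friction to a hard stop, rocks no more, and stays down when let go.
- fit_c: The fixed steel fitting under cap_c: round 66 mm flange with a pipe stub. It is let into the counter by a varying 0 to 8 mm, so cap tops stand 77 to 85 mm above the counter as found. Origin: centre of its underside, at or up to 8 mm below the counter top; z up. It does not move.
- cap_d: Fourth of the four caps, same size, origin and possible behaviour as cap_a.
- fit_d: The fixed steel fitting under cap_d: round 66 mm flange with a pipe stub. It is let into the counter by a varying 0 to 8 mm, so cap tops stand 77 to 85 mm above the counter as found. Origin: centre of its underside, at or up to 8 mm below the counter top; z up. It does not move.
- bolt: Bystander, loose: brass hex bolt standing on its 30 mm wide head, 64 mm tall. Origin: centre of its underside.
- tin: Bystander, loose: small yellow-banded can, 32 mm in diameter, 50 mm tall. Origin: centre of its underside.
- spare: Bystander, loose: small spare red cap lying mouth up on the counter like a little cup, 34 mm across, 24 mm tall; not one of the four. Origin: centre of its underside.
Things that resemble listed ones, but are neither listed nor needed, are in the scene too. What is shaped like the fit_a but purple is not meant. What is shaped like the fit_c but yellow is not meant.

How it is judged (in metres and radians):
On the way, in this order (a step that is already met when the one before it is completed fails the run):
1. the loose cap has been rocked: tilted by more than 0.06 rad under the fingers (((angle between cap_a's own z axis and vertical above 0.06 rad and contact force between the fingers and cap_a above 0.3 N) or (angle between cap_b's own z axis and vertical above 0.06 rad and contact force between the fingers and cap_b above 0.3 N) or (angle between cap_c's own z axis and vertical above 0.06 rad and contact force between the fingers and cap_c above 0.3 N) or (angle between cap_d's own z axis and vertical above 0.06 rad and contact force between the fingers and cap_d above 0.3 N))), for 0.04 s.
2. the loose cap is fully down (at least 6.5 of its 8 mm) and level (((z of cap_a in the frame of fit_a below 0.0785 m and angle between cap_a's own z axis and vertical below 0.06 rad) or (z of cap_b in the frame of fit_b below 0.0785 m and angle between cap_b's own z axis and vertical below 0.06 rad) or (z of cap_c in the frame of fit_c below 0.0785 m and angle between cap_c's own z axis and vertical below 0.06 rad) or (z of cap_d in the frame of fit_d below 0.0785 m and angle between cap_d's own z axis and vertical below 0.06 rad))), for 0.2 s.
At the end, for the whole second after the job is handed in: The cap that rocked is down (its top less than 78.5 mm above its fitting's origin, from 85 mm) and level within 0.06 rad, the fingers press on that same cap with more than 1 N, and bolt, tin and spare cap are within 25 mm of where they stood (((z of cap_a in the frame of fit_a below 0.0785 m and angle between cap_a's own z axis and vertical below 0.06 rad and contact force between the fingers and cap_a above 1 N) or (z of cap_b in the frame of fit_b below 0.0785 m and angle between cap_b's own z axis and vertical below 0.06 rad and contact force between the fingers and cap_b above 1 N) or (z of cap_c in the frame of fit_c below 0.0785 m and angle between cap_c's own z axis and vertical below 0.06 rad and contact force between the fingers and cap_c above 1 N) or (z of cap_d in the frame of fit_d below 0.0785 m and angle between cap_d's own z axis and vertical below 0.06 rad and contact force between the fingers and cap_d above 1 N)) and distance of each of bolt, tin, spare from where it was at the start of the episode below 0.025 m); the arm keeps its last pose, push and grip.
It fails at once if a cap was pulled up by more than 4 mm (z of cap_a in the frame of fit_a above 0.089 m or z of cap_b in the frame of fit_b above 0.089 m or z of cap_c in the frame of fit_c above 0.089 m or z of cap_d in the frame of fit_d above 0.089 m).
It fails at once if a bystander was lifted, knocked over or shoved by more than 25 mm (distance of any of bolt, tin, spare from where it was at the start of the episode above 0.025 m or angle between any of bolt, tin, spare's own z axis and vertical above 0.7 rad).
It also fails if it takes over 48 s, if anything falls off the work surface, if the arm or the gripper's body presses on something with over 40 N, if the wrist force passes 120 N, or if a joint passes its speed limit or range.

## Robot

A 6-joint arm with a two-finger parallel gripper is mounted at the origin on the work surface. World frame = base frame: x ahead of the robot, y to its left, z up, the work surface at z = 0. Lengths are in m, angles in degrees, forces in N, time in s.
With the tool pointing down it reaches from about 0.25 to 0.775 m from the base axis. Payload 8.9 kg.
Tool frame: the origin (TCP) lies at the centre of the arm's flange, where the gripper is bolted on; the fingertips stand 173 mm ahead of it and the grasp point (between the pads) lies 155 mm ahead of it; z points along the fingers, y is the direction in which the jaws open and shut (so a half turn about z gives the same grasp; the last joint's range is limited). The gripper opens to 85 mm and grips with 20 to 120 N. Pads are 22 mm wide; open, the fingers measure 114 mm over their backs; the gripper's body (76 mm by 85 mm) begins 54 mm behind the grasp point. The pads swing forward as they close: fully open they stand 13 mm farther back than shut.
Start: joints at [-72.554, 16.656, -8.789, 64.555, 0, 82.019], TCP at [0.225, -0.474, 0.405] pointing down, gripper open.
Joint ranges: [-144.48, 144.48], [-52.06, 99.96], [-74.48, 78.29], [-112.23, 115.85], [-86.99, 84.42], [-180, 180]. Speed limits (degrees/s): [127.2, 127.2, 159.86, 180, 180, 180].

## Interface

Orientations are given as [roll, pitch, yaw] about the fixed x, y, z axes, in that order (R = Rz(yaw) Ry(pitch) Rx(roll)).
In Python, from cell import bot gives the robot as it stands.
- The arm moves only by the tool drive_tool, never from a script. Its argument "targets" is one flat list of numbers, 5 for each row, row after row: the opening, from 0 (shut) to 1 (fully open), then the shift along the tool's x, y, z in cm, then the turn about the tool's z in degrees. A call has 1 to 12 rows; each row shifts and turns the commanded pose from where the row before left it, along the tool's axes as they then stand; what a row does not reach is not made up. A row lasts 1/8 s, in which the tool goes at most 62.5 mm and 10.7 degrees, less where a joint would pass 70% of its speed; a pose out of reach is approached as far as the arm can. A call is refused whole if a number of a shift passes 6.25 or a number of a turn 10.7, either way. A call with a gripper value outside its range is refused whole. The fingers move at their own pace and stop on an object; "force" is the grip in N (left out, the last holds). Time passes only in rows, so rows that do not move let the fingers close. It gives the time, the measured TCP pose, the force and the opening at its end, in the units of the state.
- bot.read_state(): the state, without advancing time (a new reading comes with each control period).
- bot.read_camera(name): name is "scene" or "top" or "wrist"; returns (picture, depth): 480x640x3 uint8, blue, green, red; 480x640 float32, m along the optical axis (not along the pixel's ray), 0 where there is no reading.
- bot.camera_info(name): a dict with "fx", "fy", "cx", "cy" (pixels), "pose" (4x4, takes a point from camera to world coordinates). Camera axes: x right, y down, z forward; pixel columns grow to the right and rows downward; lengths in m; the calibration is good to about 2 mm. A picture is of the moment at which its call begins: read the wrist's pose just before it. camera_info takes no time and is no camera call; for the wrist camera it gives the pose at the moment of the call.
- bot.hand_in(): hands the job in, once; it reports no verdict.
The state is a dict: "time": time; "joint_positions": joint angles; "joint_vel": joint speeds; "effort": joint torques, N m; "eef_pos": TCP position; "tcp_rot": TCP orientation; "force": force on the tool from outside, world axes, zero at the start; "ft_torque": the same for the moment, N m; "grip_width": finger opening in m.
Only numpy, scipy, OpenCV 4.12 (cv2) and the standard library are available. Lean on these libraries where they do the work, as an engineer would, in place of code of your own. Each camera call takes 0.05 s, during which the arm holds its last target.

## Working session

There is one attempt and no reset: what is moved stays moved. The work goes in short steps, Python scripts to look and compute and a tool call to move; the robot and the scene stay as the last step left them, time stands still between calls to the robot, and variables do not carry over. Pictures are saved under pics/ and viewed, and the job is handed in when it is done.

Besides the shell and the picture viewer there is one more tool, called as name(argument=value, ...), one argument or row to a line, values as JSON. drive_tool: Moves the arm, as the interface text tells. Its arguments: {"type":"object","properties":{"targets":{"type":"array"},"force":{"type":"number"}},"required":["targets"]}

```bash
mkdir -p pics; ls; python3 - <<'E'
from cell import bot
import cv2
s=bot.read_state(); print(s)
for n in ("scene","top"):
    p,d=bot.read_camera(n); cv2.imwrite(f"pics/{n}0.png",p)
    import numpy as np; np.save(f"pics/{n}0d.npy",d)
    i=bot.camera_info(n); print(n,i)
E
```

```text
pics
{'time': 0.0, 'joint_positions': array([-7.25510408e+01,  1.66876491e+01, -8.83058849e+00,  6.45563851e+01,
       -1.11518945e-03,  8.20176841e+01]), 'joint_vel': array([ 0.06268412, -0.05979839,  0.01750958,  0.11730301, -0.05055499,
       -0.00449502]), 'effort': array([-2.21597220e-04, -5.37141573e+01,  3.31375194e+01,  1.58594374e-02,
       -4.43699946e-04, -3.86315151e-06]), 'eef_pos': array([ 0.22537507, -0.47391818,  0.4041469 ]), 'tcp_rot': array([-1.79925945e+02, -9.25827806e-03,  2.54312698e+01]), 'force': array([-0.13465253,  0.40285713, -0.62369903]), 'ft_torque': array([0.04669964, 0.02492683, 0.00162352]), 'grip_width': 0.08549326617981269}
scene {'fx': 465.23833608384484, 'fy': 465.23833608384484, 'cx': 315.3071568419169, 'cy': 241.50212799644663, 'pose': array([[ 7.98857635e-01,  3.29541269e-01, -5.03218671e-01,
         9.52780530e-01],
       [ 6.01519942e-01, -4.36973719e-01,  6.68750871e-01,
        -5.03301531e-01],
       [ 4.87676748e-04, -8.36932805e-01, -5.47305437e-01,
         5.11307153e-01],
       [ 0.00000000e+00,  0.00000000e+00,  0.00000000e+00,
         1.00000000e+00]])}
top {'fx': 600.2665901639972, 'fy': 600.2665901639972, 'cx': 323.3563141796104, 'cy': 232.8830915612332, 'pose': array([[-6.81401007e-03, -9.92541623e-01,  1.21715639e-01,
         4.52367076e-01],
       [-9.99931271e-01,  5.60174162e-03, -1.02992520e-02,
        -7.39862375e-04],
       [ 9.54061668e-03, -1.21777453e-01, -9.92511576e-01,
         1.18396853e+00],
       [ 0.00000000e+00,  0.00000000e+00,  0.00000000e+00,
         1.00000000e+00]])}
```

View pics/scene0.png

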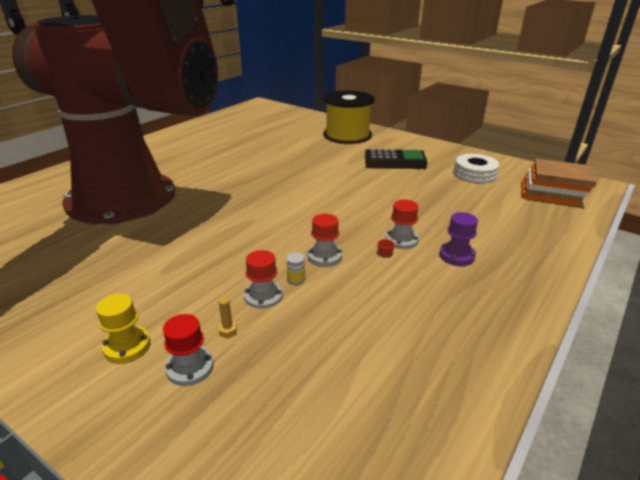

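View pics/top0.png

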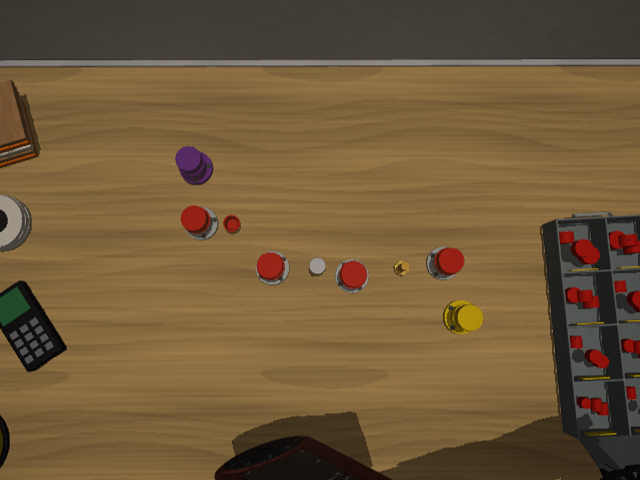

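The top view shows the four red caps at about (195,219), (271,266), (352,275) and (449,261). The spare is at (232,224), the tin at (317,267) and the bolt at (401,268). The purple and yellow fittings are distractors.

```bash
cat > h.py <<'E'
import numpy as np, cv2
def ray(i,u,v):
    P=i['pose']; d=P[:3,:3]@np.array([(u-i['cx'])/i['fx'],(v-i['cy'])/i['fy'],1]); return P[:3,3],d
def onz(i,u,v,z):
    o,d=ray(i,u,v); return o+d*(z-o[2])/d[2]
def atdepth(i,u,v,dep):
    o,d=ray(i,u,v); return o+d*dep
def reds(p):
    h=cv2.cvtColor(p,cv2.COLOR_BGR2HSV)
    return (((h[...,0]<6)|(h[...,0]>174))&(h[...,1]>170)&(h[...,2]>90)).astype(np.uint8)
E
python3 - <<'E'
from h import *
from cell import bot
i=bot.camera_info("top"); p=cv2.imread("pics/top0.png"); d=np.load("pics/top0d.npy")
m=reds(p); m[:,500:]=0; m[:100]=0;m[400:]=0
for (u,v) in [(195,219),(271,266),(352,275),(449,261)]:
    us,vs=np.meshgrid(np.arange(u-30,u+31),np.arange(v-30,v+31))
    pts=np.array([atdepth(i,a,b,d[b,a]) for a,b in zip(us.ravel(),vs.ravel()) if m[b,a] and d[b,a]>0])
    z=np.median(pts[:,2]); top=pts[abs(pts[:,2]-z)<.006]
    (c,r)=cv2.minEnclosingCircle((top[:,:2]*1000).astype(np.float32))
    print(u,v,len(pts),len(top),z.round(4),top.mean(0).round(4),np.array(c).round(1),round(r,1))
for n,(u,v) in dict(spare=(232,224),tin=(317,267),bolt=(401,268),purple=(190,160),yellow=(468,317),table=(300,350)).items():
    print(n,atdepth(i,u,v,d[v,u]).round(4))
# scene check of cap tops
i=bot.camera_info("scene");p=cv2.imread("pics/scene0.png"); d=np.load("pics/scene0d.npy"); m=reds(p)
n,l,s,c=cv2.connectedComponentsWithStats(m)
for k in range(1,n):
    if s[k,4]>150:
        v,u=np.nonzero(l==k); pts=np.array([atdepth(i,a,b,d[b,a]) for a,b in zip(u,v)])
        zm=np.percentile(pts[:,2],95); t=pts[pts[:,2]>zm-.005]
        print(c[k].round(),s[k,4],np.percentile(pts[:,2],[5,50,80,95]).round(4),t.mean(0).round(4))
E
```

```text
195 219 547 486 0.081 [0.6175 0.2286 0.0813] [618.1 228.7] 23.6
271 266 558 508 0.0836 [0.5287 0.0873 0.0838] [528.6  87.2] 23.6
352 275 541 502 0.0794 [ 0.5122 -0.067   0.0796] [512.4 -67.2] 23.6
449 261 530 497 0.0817 [ 0.5359 -0.2468  0.0818] [ 536.7 -247. ] 23.7
spare [0.6163 0.1684 0.0008]
tin [ 4.524e-01 -7.000e-04  1.184e+00]
bolt [ 0.5233 -0.1581  0.0564]
purple [0.7252 0.2357 0.0871]
yellow [ 0.4317 -0.2729  0.0895]
table [0.3691 0.0338 0.0032]
[405. 212.] 505 [0.0554 0.0767 0.0816 0.0826] [0.6284 0.2071 0.0919]
[325. 227.] 561 [0.0578 0.0807 0.0841 0.0849] [0.5367 0.0778 0.0881]
[385. 247.] 189 [0.0078 0.0176 0.0227 0.0247] [0.6165 0.1656 0.0227]
[261. 266.] 763 [0.0535 0.077  0.0796 0.0803] [ 0.5163 -0.0702  0.0792]
[182. 335.] 1237 [0.0552 0.0805 0.0818 0.0825] [ 0.5432 -0.2512  0.0849]
```

drive_tool(
  targets=[0, 4.4, -0.9, 0, 0, 0, 4.4, -0.9, 0, 0, 0, 4.4, -0.9, 0, 0, 0, 4.4, -0.9, 0, 0, 0, 4.4, -0.9, 0.5, 0, 0, 4.4, -0.9, 2, 0, 0, 4.4, -0.9, 3, 0, 0, 4.4, -0.9, 3, 0, 0, 0, 0, 3, 0, 0, 0, 0, 0, 0, 0, 0, 0, 0, 0],
  force=30,
)

```text
time: 1.48
eef_pos: [0.5124, -0.2585, 0.2906]
tcp_rot: [180.0, -0.0, 25.4]
force: [-0.3, 0.0, -0.5]
grip_width: 0.0002
```

```bash
cat >> h.py <<'E'
caps={1:(.618,.229,.081),2:(.5286,.0872,.0836),3:(.5123,-.067,.0795),4:(.5365,-.247,.0818)}
def go(bot,t):
    from scipy.spatial.transform import Rotation as R
    s=bot.read_state(); r=R.from_euler('xyz',s['tcp_rot'],degrees=True).as_matrix()
    print(s['time'],s['eef_pos'].round(4),s['tcp_rot'].round(2),s['force'].round(2),s['grip_width'],'shift cm',(100*r.T@(np.array(t)-s['eef_pos'])).round(2)); return s,r
E
python3 - <<'E'
from h import *
from cell import bot
s,r=go(bot,(0.5125,-.2585,.26)); print(r.round(3))
p,d=bot.read_camera("wrist"); cv2.imwrite("pics/w1.png",p)
p,d=bot.read_camera("scene"); cv2.imwrite("pics/s1.png",p)
E
```

```text
1.475 [ 0.5124 -0.2585  0.2906] [ 1.7997e+02 -2.0000e-02  2.5390e+01] [-0.3   0.04 -0.46] 0.00015578361088772384 shift cm [0.01 0.01 3.06]
[[ 0.903  0.429  0.001]
 [ 0.429 -0.903 -0.   ]
 [ 0.     0.001 -1.   ]]
```

View pics/w1.png

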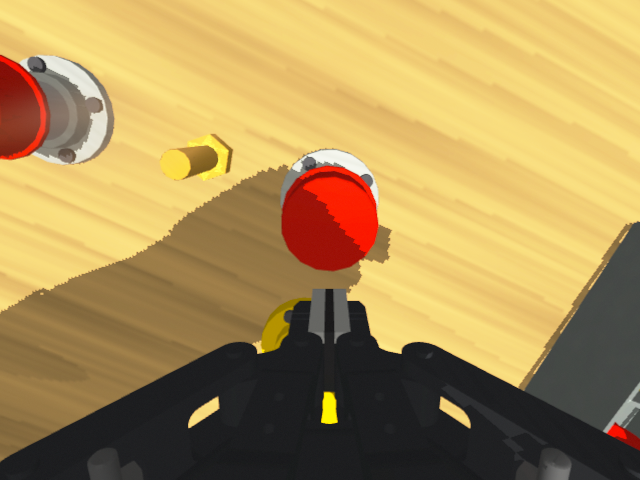

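View pics/s1.png

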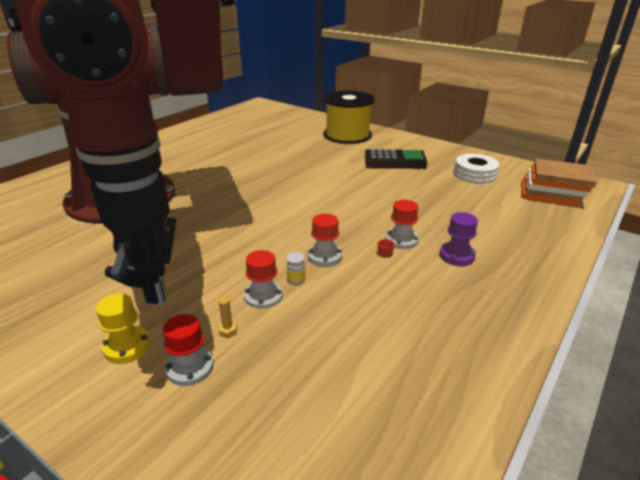

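The wrist view shows the closed fingertips at (329,290), just on the near side of cap 4, whose face is at (329,222). They line up as planned, so I'll descend.

drive_tool(
  targets=[0, 0, 0, 2.2, 0, 0, 0, 0, 1, 0, 0, 0, 0, 0, 0, 0, 0, 0, 0.2, 0, 0, 0, 0, 0.1, 0, 0, 0, 0, 0, 0],
)

```text
time: 2.33
eef_pos: [0.5125, -0.258, 0.2549]
tcp_rot: [180.0, -0.0, 25.4]
force: [-0.3, 0.9, 0.3]
grip_width: -0.0
```

drive_tool(
  targets=[0, 0, 0, 0.1, 0, 0, 0, 0, 0, 0],
)

```text
time: 2.58
eef_pos: [0.5124, -0.258, 0.2537]
tcp_rot: [180.0, 0.0, 25.4]
force: [0.2, 0.1, -0.3]
grip_width: 0.0002
```

drive_tool(
  targets=[0, 0, 0, 0.1, 0, 0, 0, 0, 0, 0],
)

```text
time: 2.82
eef_pos: [0.5124, -0.258, 0.2526]
tcp_rot: [-180.0, 0.0, 25.4]
force: [0.4, 0.3, 0.1]
grip_width: -0.0002
```

drive_tool(
  targets=[0, 0, 0, 0.1, 0, 0, 0, 0, 0, 0],
)

```text
time: 3.08
eef_pos: [0.5124, -0.258, 0.2516]
tcp_rot: [-180.0, 0.0, 25.4]
force: [-0.7, 0.0, 1.2]
grip_width: -0.0
```

drive_tool(
  targets=[0, 0, 0, 0.1, 0, 0, 0, 0, 0, 0],
)

```text
time: 3.32
eef_pos: [0.5124, -0.258, 0.2506]
tcp_rot: [-180.0, -0.0, 25.4]
force: [-0.8, -1.3, -0.1]
grip_width: -0.0003
```

drive_tool(
  targets=[0, 0, 0, 0.1, 0, 0, 0, 0, 0, 0],
)

```text
time: 3.58
eef_pos: [0.5124, -0.258, 0.2496]
tcp_rot: [-180.0, -0.0, 25.4]
force: [0.0, 0.3, 0.7]
grip_width: -0.0001
```

drive_tool(
  targets=[0, 0, 0, 0.1, 0, 0, 0, 0, 0, 0],
)

```text
time: 3.82
eef_pos: [0.5124, -0.2579, 0.2486]
tcp_rot: [-180.0, -0.0, 25.4]
force: [-0.5, 0.3, 0.9]
grip_width: 0.0002
```

```bash
python3 - <<'E'
from h import *
from cell import bot
p,d=bot.read_camera("wrist"); cv2.imwrite("pics/w2.png",p)
p,d=bot.read_camera("scene"); cv2.imwrite("pics/s2.png",cv2.resize(p[220:400,80:320],None,fx=3,fy=3))
go(bot,(0,0,0))
E
```

```text
3.925 [ 0.5124 -0.2579  0.2487] [-179.99   -0.     25.43] [-0.85  1.53  1.27] -7.30639266082595e-05 shift cm [-35.2  -45.29  24.87]
```

View pics/w2.png

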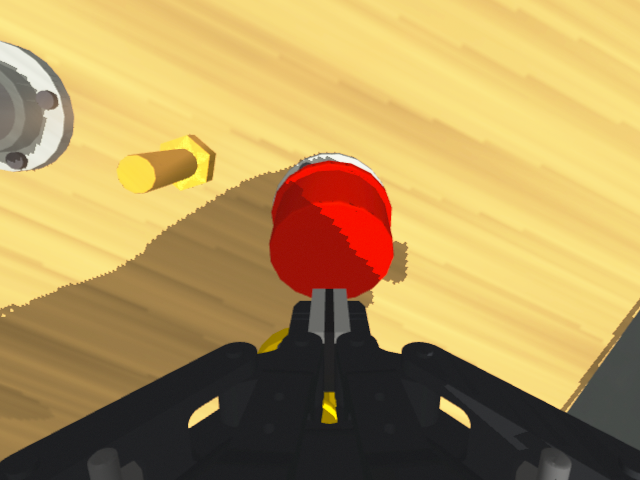

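View pics/s2.png

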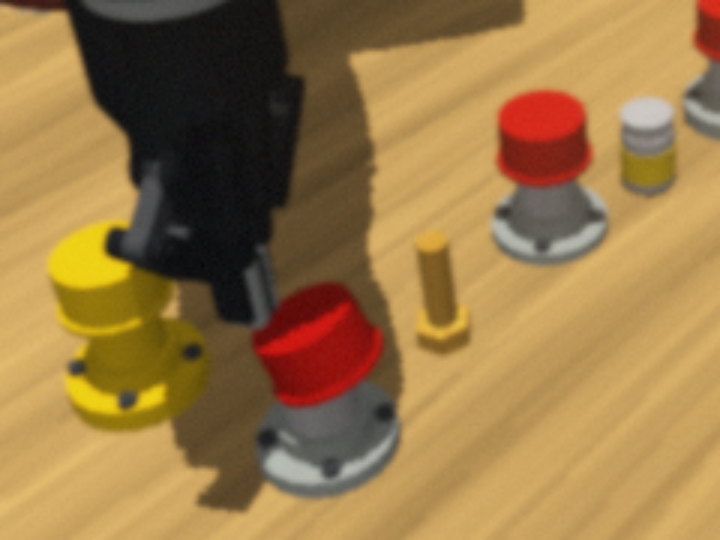

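Cap 4 (lower centre of the scene crop) tilts clearly towards the finger at about 1 N, so it's the loose one. I'll lift off, move over its middle and check.

drive_tool(
  targets=[0, 0, 0, -1, 0, 0, 0, 0, -1.5, 0, 0, 0, 0, 0, 0, 0, 1.5, 0, 0, 0, 0, 1.2, 0, 0, 0, 0, 0, 0, 0, 0],
)

```text
time: 4.68
eef_pos: [0.5377, -0.2457, 0.2732]
tcp_rot: [-180.0, 0.0, 25.5]
force: [-0.4, 0.3, 0.1]
grip_width: 0.0002
```

```bash
python3 - <<'E'
from h import *
from cell import bot
p,d=bot.read_camera("scene"); cv2.imwrite("pics/s3.png",cv2.resize(p[220:400,80:320],None,fx=3,fy=3))
i=bot.camera_info("scene"); c=caps[4]
go(bot,(c[0],c[1],c[2]+.175))
E
```

```text
4.725 [ 0.5372 -0.2459  0.2732] [-1.7997e+02  3.0000e-02  2.5490e+01] [ 0.17 -0.83 -0.63] -0.00016363431695135471 shift cm [-0.11  0.07  1.64]
```

View pics/s3.png

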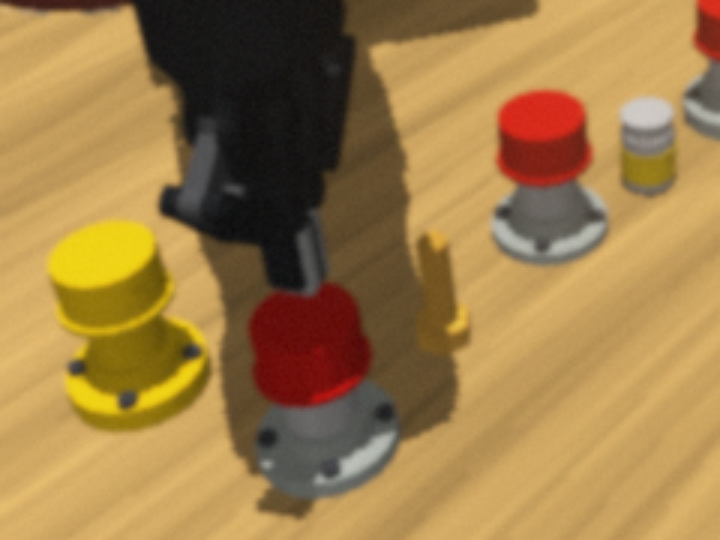

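The cap has sprung back level, and the tip is within about 1 mm of centre. Now pressing in the middle.

drive_tool(
  targets=[0, -0.1, 0.1, 1, 0, 0, 0, 0, 0.7, 0, 0, 0, 0, 0.1, 0, 0, 0, 0, 0.1, 0, 0, 0, 0, 0, 0],
)

```text
time: 5.35
eef_pos: [0.5363, -0.2478, 0.2548]
tcp_rot: [180.0, -0.0, 25.4]
force: [0.2, 0.3, 0.2]
grip_width: 0.0004
```

drive_tool(
  targets=[0, 0, 0, 0.1, 0, 0, 0, 0, 0.1, 0, 0, 0, 0, 0, 0],
)

```text
time: 5.72
eef_pos: [0.5364, -0.2478, 0.2533]
tcp_rot: [180.0, -0.0, 25.4]
force: [-1.7, 0.6, 6.0]
grip_width: -0.0003
```

drive_tool(
  targets=[0, 0, 0, 0.1, 0, 0, 0, 0, 0.1, 0, 0, 0, 0, 0, 0],
)

```text
time: 6.1
eef_pos: [0.5364, -0.2478, 0.2513]
tcp_rot: [180.0, -0.0, 25.4]
force: [-2.0, 0.7, 5.4]
grip_width: 0.0001
```

drive_tool(
  targets=[0, 0, 0, 0.1, 0, 0, 0, 0, 0.1, 0, 0, 0, 0, 0, 0],
)

```text
time: 6.48
eef_pos: [0.5364, -0.2478, 0.2493]
tcp_rot: [180.0, -0.0, 25.4]
force: [-2.1, 0.4, 6.6]
grip_width: -0.0003
```

It's sliding at about 6 N, with contact at around 0.254. I'll go on to the hard stop.

drive_tool(
  targets=[0, 0, 0, 0.1, 0, 0, 0, 0, 0.1, 0, 0, 0, 0, 0, 0],
)

```text
time: 6.85
eef_pos: [0.5364, -0.2477, 0.2473]
tcp_rot: [180.0, -0.0, 25.4]
force: [-2.2, 1.0, 5.1]
grip_width: -0.0001
```

drive_tool(
  targets=[0, 0, 0, 0.1, 0, 0, 0, 0, 0, 0],
)

```text
time: 7.1
eef_pos: [0.5364, -0.2478, 0.2463]
tcp_rot: [180.0, -0.0, 25.4]
force: [-2.0, 0.9, 5.7]
grip_width: -0.0002
```

drive_tool(
  targets=[0, 0, 0, 0.1, 0, 0, 0, 0, 0, 0],
)

```text
time: 7.35
eef_pos: [0.5364, -0.2478, 0.2453]
tcp_rot: [180.0, -0.0, 25.4]
force: [-1.3, -0.2, 5.9]
grip_width: -0.0002
```

drive_tool(
  targets=[0, 0, 0, 0.05, 0, 0, 0, 0, 0, 0],
)

```text
time: 7.6
eef_pos: [0.5364, -0.2478, 0.2448]
tcp_rot: [180.0, -0.0, 25.4]
force: [-1.8, 1.5, 7.0]
grip_width: -0.0002
```

drive_tool(
  targets=[0, 0, 0, 0.05, 0, 0, 0, 0, 0, 0],
)

```text
time: 7.85
eef_pos: [0.5364, -0.2477, 0.2443]
tcp_rot: [180.0, -0.0, 25.4]
force: [-2.1, -0.0, 6.7]
grip_width: 0.0002
```

```bash
python3 - <<'E'
from h import *
from cell import bot
p,d=bot.read_camera("scene"); cv2.imwrite("pics/s4.png",cv2.resize(p[220:400,80:320],None,fx=3,fy=3))
p,d=bot.read_camera("wrist"); cv2.imwrite("pics/w4.png",p)
go(bot,(0,0,0))
E
```

```text
7.95 [ 0.5364 -0.2477  0.2443] [ 1.7997e+02 -1.0000e-02  2.5430e+01] [-2.49  0.27  6.29] 8.837463702848887e-05 shift cm [-37.81 -45.42  24.4 ]
```

View pics/s4.png

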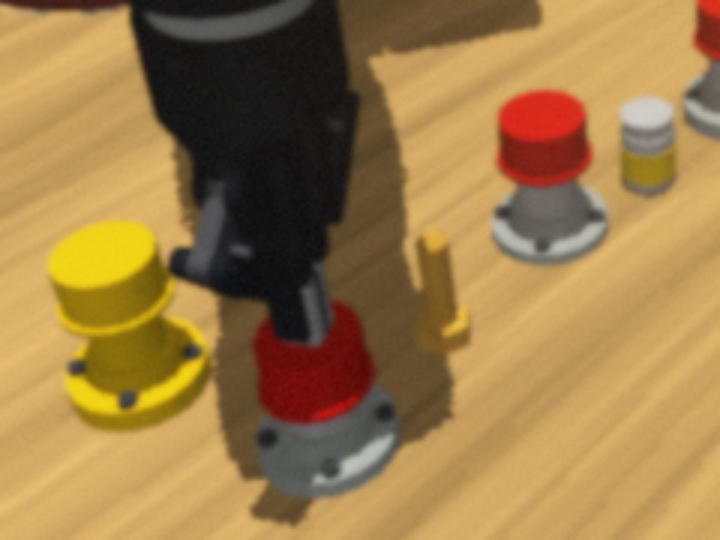

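View pics/w4.png

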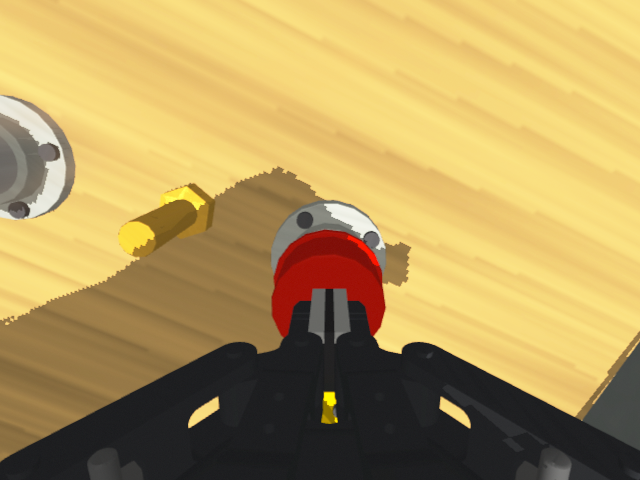

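```bash
cat > tilt.py <<'E'
from h import *
from cell import bot
for n in("wrist","scene"):
    i=bot.camera_info(n);p,d=bot.read_camera(n); m=reds(p)
    h=cv2.cvtColor(p,cv2.COLOR_BGR2HSV); m=(((h[...,0]<6)|(h[...,0]>174))&(h[...,1]>170)&(h[...,2]>50)).astype(np.uint8)
    v,u=np.nonzero(m&(d>0)); P=np.array([(a-i['cx'])/i['fx']*d[b,a] for a,b in zip(u,v)])
    X=np.c_[P,(v-i['cy'])/i['fy']*d[v,u],d[v,u]]@i['pose'][:3,:3].T+i['pose'][:3,3]
    r=np.hypot(X[:,0]-.5365,X[:,1]+.247)
    for lo,hi in((.04,.06),(.06,.10)):
        print(n,lo,hi,np.sum((r<.035)&(X[:,2]>lo)&(X[:,2]<hi)))
    k=(r<.021)&(X[:,2]>.062); T=X[k]
    for _ in range(4):
        A=np.c_[T[:,0]-.5365,T[:,1]+.247,np.ones(len(T))]; w=np.linalg.lstsq(A,T[:,2],rcond=None)[0]
        e=T[:,2]-A@w; T=T[abs(e)<max(.0012,1.5*e.std())]
    print(n,'plane',w.round(4),len(T),e.std().round(5), 'tilt',np.hypot(w[0],w[1]).round(3))
print(bot.read_state()['force'].round(2))
E
python3 tilt.py
```

```text
wrist 0.04 0.06 1703
wrist 0.06 0.1 5395
wrist plane [-0.0013  0.0019  0.071 ] 3287 0.00052 tilt 0.002
scene 0.04 0.06 414
scene 0.06 0.1 614
scene plane [-0.003   0.0077  0.0712] 261 0.00056 tilt 0.008
[-1.2   1.05  7.  ]
```

The cap top is level (tilt 0.01 rad or less) and about 10 mm lower than at the start. I'll push slightly more to feel the hard stop.

drive_tool(
  targets=[0, 0, 0, 0.05, 0, 0, 0, 0, 0, 0],
)

```text
time: 8.3
eef_pos: [0.5364, -0.2477, 0.2439]
tcp_rot: [180.0, -0.0, 25.4]
force: [-2.0, 0.8, 6.0]
grip_width: 0.0001
```

drive_tool(
  targets=[0, 0, 0, 0.05, 0, 0, 0, 0, 0, 0],
)

```text
time: 8.55
eef_pos: [0.5364, -0.2478, 0.2433]
tcp_rot: [180.0, -0.0, 25.4]
force: [-1.6, 1.1, 7.1]
grip_width: -0.0002
```

```bash
python3 tilt.py
```

```text
wrist 0.04 0.06 1766
wrist 0.06 0.1 5322
wrist plane [0.0004 0.0023 0.07  ] 3280 0.00052 tilt 0.002
scene 0.04 0.06 430
scene 0.06 0.1 589
scene plane [-0.0038  0.004   0.0702] 258 0.00055 tilt 0.006
[-2.06  0.82  6.21]
```

drive_tool(
  targets=[0, 0, 0, 0.05, 0, 0, 0, 0, 0, 0],
)

```text
time: 8.9
eef_pos: [0.5364, -0.2477, 0.2428]
tcp_rot: [180.0, -0.0, 25.4]
force: [-2.2, 1.0, 6.9]
grip_width: -0.0003
```

drive_tool(
  targets=[0, 0, 0, 0.05, 0, 0, 0, 0, 0, 0],
)

```text
time: 9.15
eef_pos: [0.5364, -0.2477, 0.2423]
tcp_rot: [180.0, -0.0, 25.4]
force: [-1.7, 1.2, 6.5]
grip_width: 0.0002
```

drive_tool(
  targets=[0, 0, 0, 0.05, 0, 0, 0, 0, 0, 0],
)

```text
time: 9.4
eef_pos: [0.5364, -0.2478, 0.2419]
tcp_rot: [180.0, -0.0, 25.4]
force: [-1.8, 1.4, 6.7]
grip_width: -0.0001
```

```bash
python3 tilt.py
```

```text
wrist 0.04 0.06 1842
wrist 0.06 0.1 5252
wrist plane [-0.0008  0.001   0.0685] 3284 0.00052 tilt 0.001
scene 0.04 0.06 462
scene 0.06 0.1 562
scene plane [ 0.0109 -0.0041  0.0686] 263 0.00058 tilt 0.012
[-1.62  0.59  6.71]
```

```bash
python3 - <<'E'
from h import *
from cell import bot
p,d=bot.read_camera("scene"); q=cv2.imread("pics/scene0.png")
cv2.imwrite("pics/s5.png",cv2.resize(np.hstack([q[290:400,130:250],p[290:400,130:250]]),None,fx=3.3,fy=3.3))
E
```

```text
(no output)
```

View pics/s5.png

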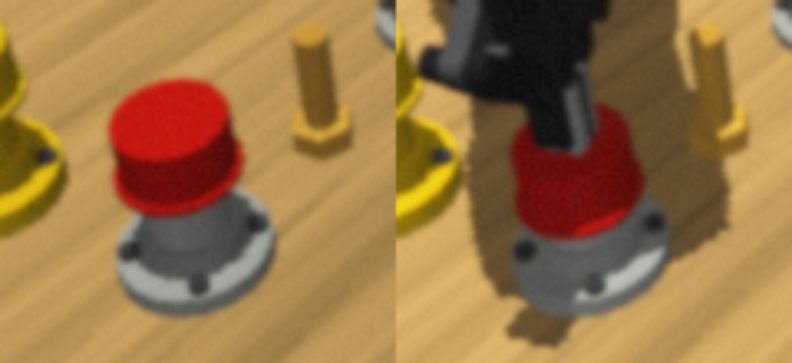

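The cap has slid about 12 mm in both views, more than the stated 8 mm, and no stop has been felt. It's level and the flange hasn't moved. I'll feel a little further for the stop.

drive_tool(
  targets=[0, 0, 0, 0.05, 0, 0, 0, 0, 0.05, 0, 0, 0, 0, 0, 0],
)

```text
time: 9.93
eef_pos: [0.5364, -0.2477, 0.2408]
tcp_rot: [180.0, -0.0, 25.4]
force: [-1.2, -0.1, 5.7]
grip_width: 0.0
```

drive_tool(
  targets=[0, 0, 0, 0.05, 0, 0, 0, 0, 0.05, 0, 0, 0, 0, 0, 0],
)

```text
time: 10.3
eef_pos: [0.5364, -0.2478, 0.2398]
tcp_rot: [180.0, -0.0, 25.4]
force: [-2.5, 1.2, 6.8]
grip_width: -0.0001
```

drive_tool(
  targets=[0, 0, 0, 0, 0, 0, 0, 0, 0, 0, 0, 0, 0, 0, 0, 0, 0, 0, 0, 0, 0, 0, 0, 0, 0, 0, 0, 0, 0, 0, 0, 0, 0, 0, 0, 0, 0, 0, 0, 0],
)

```text
time: 11.3
eef_pos: [0.5364, -0.2478, 0.2398]
tcp_rot: [180.0, -0.0, 25.4]
force: [-2.2, 0.7, 6.0]
grip_width: 0.0
```

```bash
python3 tilt.py; python3 - <<'E'
from h import *
from cell import bot
p,d=bot.read_camera("scene"); q=cv2.imread("pics/scene0.png")
def bol(p):
    out={}
    for n,(x,y,w,h) in dict(bolt=(215,295,28,45),tin=(284,250,24,38),spare=(375,238,22,20)).items():
        c=cv2.absdiff(p[y:y+h,x:x+w],q[y:y+h,x:x+w]); out[n]=c.mean().round(1)
    return out
print(bol(p)); cv2.imwrite("pics/s6.png",p)
E
```

```text
wrist 0.04 0.06 1695
wrist 0.06 0.1 5114
wrist plane [-0.0004  0.0009  0.0665] 3250 0.00052 tilt 0.001
scene 0.04 0.06 456
scene 0.06 0.1 515
scene plane [0.0017 0.0011 0.0666] 251 0.00059 tilt 0.002
[-2.28  0.72  5.59]
{'bolt': np.float64(21.8), 'tin': np.float64(16.6), 'spare': np.float64(12.8)}
```

View pics/s6.png

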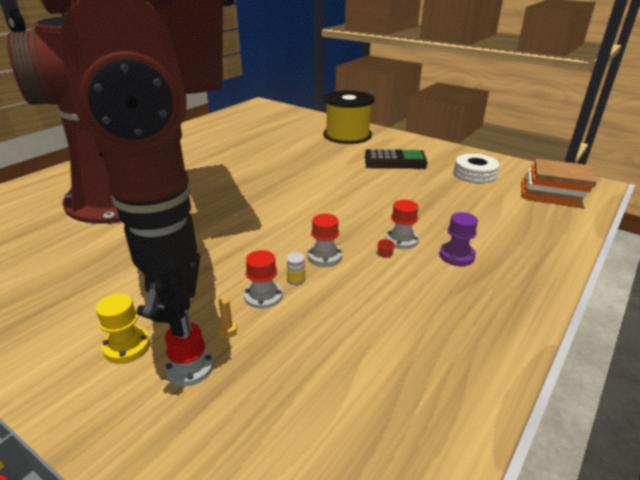

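```bash
python3 -c "
from cell import bot
print(bot.read_state()['force']); print(bot.hand_in()); s=bot.read_state(); print(s['time'],s['eef_pos'],s['force'])"
```

```text
[-1.48436527  1.73454412  6.03353107]
the job is handed in; nothing more can be done
None
the job is handed in; nothing more can be done
```

I found the loose cap and pressed it down level, and handed the job in with the fingertips still pressing on it. One check disagreed with the description: I never felt the hard stop.

- **Finding it:** the first cap I tried was the loose one, at (0.537, -0.247), the red one next to the bolt. Pressed at the rim with about 1 N, it visibly tilted, then sprang back level when I let go. I didn't touch the other three caps.
- **Pressing it down:** pressed in the middle, it slid straight down at a steady 6–7 N.
- **Final checks:**
    - The cap top was level to about 0.002 rad in both the wrist and scene views.
    - The push held at about 6 N through a one-second hold before hand-in.
    - The bolt, tin and spare cap looked unmoved in the scene picture. I checked this only by eye, because the image-difference numbers weren't conclusive.
- **What disagreed:** the cap went down about 13–15 mm by arm position and depth images, not the stated 8 mm. I stopped there with the force still not rising. This is well past the 6.5 mm required.

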